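# Edge the sunken tray off the breakfast ledge and put it in the pull-out

### The job

The long hexagonal steel tray lies sunk in its groove on the oak ledge, where it cannot be gripped. Press on it gently from above and slide it out along the groove until it overhangs the front edge enough to pinch, still lying flat on the ledge; then pinch it, take it off and lay it flat inside the pull-out under the ledge without dropping it. Leave the glasses, the sugar bowl and the strainer where they stand.

Things in the scene. Friction and masses are not known exactly. Their poses are not given: they have to be found in the camera images.
- ledge: Fixed oak ledge, 840 wide (y), 300 deep (x), 110 mm high. Origin: on its front edge line (nearest the robot), middle of the groove, at worktop height. x points away from the robot along the groove, y left along the edge. Groove: 60 wide, floor 98 above the origin, 12 deep, open at the front edge, closed 205 behind it. Board 32 thick, open below. Floor lined with firm cork, tray friction about 0.32.
- tray: Loose flat steel tray, 8 mm thick, flat top; long hexagon 170 tip to tip (its x), 50 between the parallel flats (y), flats 120 long, each end a 25 mm point. About 0.35 kg, balanced at its middle. Origin: centre of underside, z up. Starts in the groove, point 12 to 28 mm behind the edge. Rigid: a finger pressing 8 to 12 N drags it along; tray against ledge stay below 20 N, so touch down slowly.
- tray_front (a point): The tip of the tray's front point (towards the robot): 85 mm from the tray's origin along its -x, 4 mm above its underside.
- pullout: Fixed open pull-out of light wood, halfway out beneath the ledge's front edge: 320 x 320 mm outside, walls 8 thick and 36 high, front panel 40 high, inner floor 6 above the origin. Origin: centre of its underside, at worktop height; axes parallel to the ledge's. Its front stands 180 to 200 mm out from the ledge's edge, the rest lies under the ledge.
- glass_a: Loose tea glass in a chrome holder, 68 mm diameter, 100 mm high, handle out to 57 mm from the axis; origin: centre of the underside. Stands on the ledge top; not to be disturbed.
- glass_b: As glass_a.
- sugar_bowl: Loose mustard-yellow ceramic sugar bowl with lid, 88 mm diameter, 88 mm high; origin: centre of the underside. On the ledge top; not to be disturbed.
- strainer: Loose metal tea strainer, 68 mm diameter, 27 mm high, handle to 98 mm along its +x; origin: centre of the underside of the basket. On the ledge top; not to be disturbed.
There are look-alikes about, which are no part of the job. There is more than one size of the tray; the job needs the smallest.

How it is judged:
On the way, in this order (a step that is already met when the one before it is completed fails the run):
1. the tray lies flat in the groove with its front point at least 40 mm out over the front edge (x of tray_front in the frame of ledge below -0.04 m and angle between tray's own z axis and vertical below 0.06 rad and z of tray in the frame of ledge between 0.094 and 0.101 m), for 0.2 s.
2. the tray is carried by the fingers alone, clear of ledge and pull-out (contact force between the fingers and tray above 1 N and contact force between tray and ledge below 0.05 N and contact force between tray and pullout below 0.05 N), for 0.3 s.
At the end, for the whole second after the job is handed in: The tray lies flat (within 3 degrees) and still on the pull-out's floor (its underside within 3 mm of the floor), its centre between the pull-out's walls, released (angle between tray's own z axis and vertical below 0.05 rad and z of tray in the frame of pullout between 0.003 and 0.009 m and x of tray in the frame of pullout between -0.14 and 0.14 m and y of tray in the frame of pullout between -0.14 and 0.14 m and linear speed of tray below 0.01 m/s); the robot touches nothing.
It fails at once if the tray and the ledge are pressed together with more than 20 N (contact force between tray and ledge above 20 N).
It fails at once if the tray is dropped (falls free from more than about 15 mm) (contact force between the fingers and tray below 0.05 N and linear speed of tray above 0.55 m/s).
It fails at once if a glass, the sugar bowl or the strainer is shifted by more than 20 mm (distance of any of glass_a, glass_b, sugar_bowl, strainer from where it was at the start of the episode above 0.02 m).
It also fails if it takes over 72 s, if anything falls off the work surface, if the arm or the gripper's body presses on something with over 40 N, if the wrist force passes 120 N, or if a joint passes its speed limit or range.

### The arm

A 6-joint arm with a two-finger parallel gripper is mounted at the origin on the work surface. World frame = base frame: x ahead of the robot, y to its left, z up, the work surface at z = 0. Lengths are in m, angles in rad, forces in N, time in s.
With the tool pointing down it reaches from about 0.325 to 0.75 m from the base axis. Payload 7.6 kg.
Tool frame: the origin (TCP) lies on the centre line of the jaws, within the pads' length; the fingertips stand 25 mm ahead of it and the grasp point (between the pads) lies 6 mm ahead of it; z points along the fingers, y is the direction in which the jaws open and shut (so a half turn about z gives the same grasp; the last joint's range is limited). The gripper opens to 85 mm and grips with 20 to 120 N. Pads are 22 mm wide; open, the fingers measure 114 mm over their backs; the gripper's body (76 mm by 85 mm) begins 54 mm behind the grasp point. The pads swing forward as they close: fully open they stand 13 mm farther back than shut.
Start: joints at [-1.384, 0.052, 1.401, -0, 1.689, -0.07], TCP at [0.133, -0.508, 0.256] pointing down, gripper open.
Joint ranges: [-2.9, 2.9], [-0.91, 2.17], [0.12, 2.37], [-1.06, 4.2], [0.26, 2.73], [-2.93, 2.93]. Speed limits (rad/s): [2.57, 2.57, 3.01, 3.14, 3.14, 3.14].

### API

Orientations are given as a unit quaternion [w, x, y, z].
In Python, from station import * gives the robot as it stands.
- The arm moves only by the tool arm_command, never from a script. Its arguments are lists of equal length, an entry for each row: "dp": the shift along the tool's x, y, z in mm, a list of three; "turn": the turn about the tool's z in degrees; "fingers": the gripper's target within -1 to 1 (fully open at 1, half-way at 0, shut at -1). In form: {"dp": [[tx, ty, tz], ...], "turn": [turn, ...], "fingers": [fingers, ...]}. A call has 1 to 10 rows; each row shifts and turns the commanded pose from where the row before left it, along the tool's axes as they then stand; what a row does not reach is not made up. A row lasts 1/10 s, in which the tool goes at most 50 mm and 8.59 degrees, less where a joint would pass 70% of its speed; a pose out of reach is approached as far as the arm can. A call is refused whole if a number of a shift passes 50 or a number of a turn 8.59, either way. A call with a gripper value outside its range is refused whole. The fingers move at their own pace and stop on an object; "grip_force" is the grip in N (left out, the last holds). Time passes only in rows, so rows that do not move let the fingers close. It gives the time, the measured TCP pose, the force and the opening at its end, in the units of the state.
- observe(): the state, without advancing time (a new reading comes with each control period).
- get_image(name): name is "side" or "top"; returns a dict with "color" (420x560x3 uint8, red, green, blue), "fx", "fy", "cx", "cy" (pixels), "camera_from_world" (4x4, takes a point from world to camera coordinates). Camera axes: x right, y up, looking along -z (the intrinsics and any distortion apply to the point x, -y, -z); pixel columns grow to the right and rows downward; lengths in m; the calibration is good to about 2 mm. A picture is of the moment at which its call begins. There is no depth.
- sign_off(): hands the job in, once; it reports no verdict.
The state is a dict: "time": time; "q": joint angles; "qd": joint speeds; "tau": joint torques, N m; "ee_pos": TCP position; "ee_rot": TCP orientation; "ft_force": force on the tool from outside, world axes, zero at the start; "ft_torque": the same for the moment, N m; "opening": finger opening in m.
Only numpy, scipy, OpenCV 4.12 (cv2) and the standard library are available. Lean on these libraries where they do the work, as an engineer would, in place of code of your own. Each camera call takes 0.05 s, during which the arm holds its last target. There are 200 camera calls.

## Working session

There is one attempt and no reset: what is moved stays moved. The work goes in short steps, Python scripts to look and compute and a tool call to move; the robot and the scene stay as the last step left them, time stands still between calls to the robot, and variables do not carry over. Pictures are saved under pics/ and viewed, about 8 in all and at most 12, crops included, and the job is handed in when it is done.

Besides the shell and the picture viewer there is one more tool, called as name([rows], argument=value, ...), one row to a line, values as JSON. arm_command: Moves the arm, as the interface text tells. Its arguments: {"type":"object","properties":{"dp":{"type":"array"},"turn":{"type":"array"},"fingers":{"type":"array"},"grip_force":{"type":"number"}},"required":["dp","turn","fingers"]}

```bash
mkdir -p pics; cat > h.py <<'E'
from station import *
import numpy as np, cv2
def ray(im,u,v):
    T=np.array(im["camera_from_world"]);R=T[:3,:3];t=T[:3,3]
    d=np.array([(u-im["cx"])/im["fx"],-(v-im["cy"])/im["fy"],-1.])
    return -R.T@t,R.T@d
def atz(im,u,v,z):
    o,d=ray(im,u,v);return o+d*(z-o[2])/d[2]
def proj(im,p):
    T=np.array(im["camera_from_world"]);c=T[:3,:3]@np.array(p)+T[:3,3]
    return im["cx"]+im["fx"]*c[0]/-c[2],im["cy"]-im["fy"]*c[1]/-c[2]
def save(im,n,crop=None,s=1):
    c=im["color"][:,:,::-1]
    if crop: a,b,d,e=crop;c=c[b:e,a:d]
    cv2.imwrite("pics/"+n,cv2.resize(c,None,fx=s,fy=s,interpolation=cv2.INTER_CUBIC))
E
python3 - <<'E'
from h import *
for n in("top","side"):
    im=get_image(n);save(im,n+"1.png",s=1.42)
    print({k:im[k] for k in im if k!="color"})
print(observe())
E
```

```text
{'fx': 408.24383777390597, 'fy': 408.24383777390597, 'cx': 283.1474184375529, 'cy': 210.50081060364997, 'camera_from_world': array([[-1.19450356e-03, -9.99999136e-01,  5.48799528e-04,
         4.93855557e-02],
       [ 9.98198153e-01, -1.15942838e-03,  5.99925213e-02,
        -5.32930461e-01],
       [-5.99918332e-02,  6.19471955e-04,  9.98198676e-01,
        -1.18093883e+00],
       [ 0.00000000e+00,  0.00000000e+00,  0.00000000e+00,
         1.00000000e+00]])}
{'fx': 424.6182286445214, 'fy': 424.6182286445214, 'cx': 276.3727436934639, 'cy': 206.41719007327103, 'camera_from_world': array([[ 0.99772905, -0.06733578, -0.00162456, -0.5149996 ],
       [ 0.04987831,  0.72241922,  0.68965399, -0.15356002],
       [-0.04526477, -0.68816885,  0.72413723, -1.01237116],
       [ 0.        ,  0.        ,  0.        ,  1.        ]])}
{'time': 0.1, 'q': array([-1.38426145e+00,  5.27989226e-02,  1.40162972e+00,  2.44896355e-05,
        1.68861252e+00, -7.02804183e-02]), 'qd': array([-3.07719296e-05, -2.34543100e-03, -2.95472673e-03, -1.27134310e-03,
       -1.14317430e-03, -1.51522287e-03]), 'tau': array([ 1.85001940e-03, -3.82581246e+01, -3.60983562e+01, -8.49965517e-06,
        4.79044800e-03, -1.30045743e-05]), 'ee_pos': array([ 0.13334494, -0.50753855,  0.25554017]), 'ee_rot': array([-7.23735184e-04,  9.91766616e-01,  1.28056448e-01, -2.99346197e-05]), 'ft_force': array([ 0.20744415,  0.51980013, -0.46126037]), 'ft_torque': array([-2.54763129e-02,  2.50369916e-02, -6.23806866e-05]), 'opening': 0.08598081559117336}
```

View pics/top1.png

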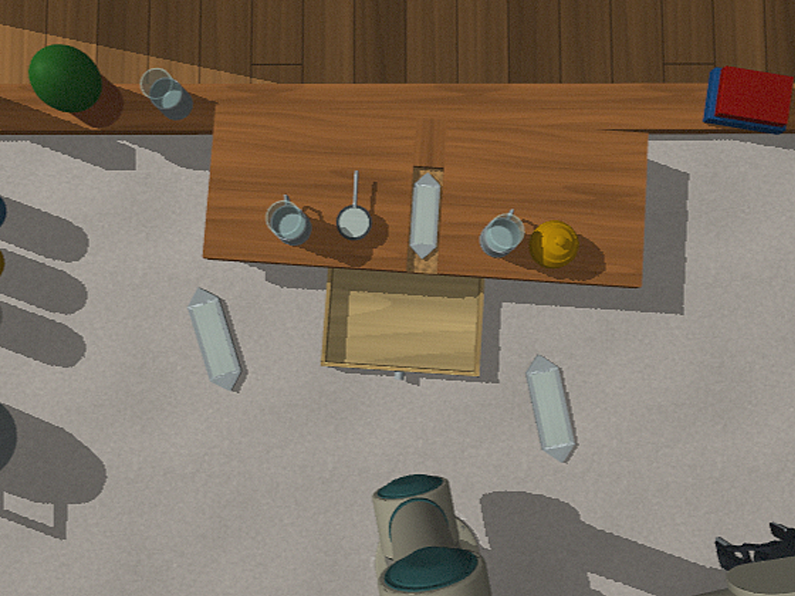

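View pics/side1.png

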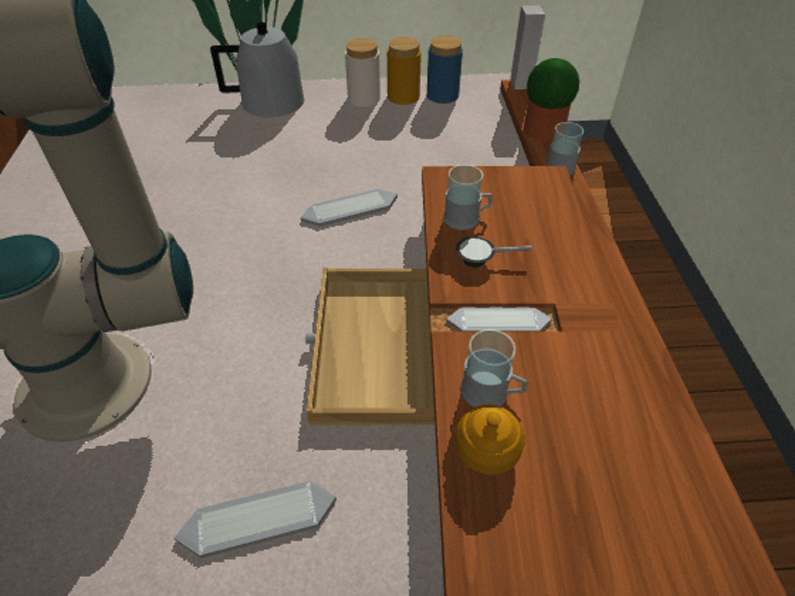

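The top view shows the tray in the groove, with its tips at about (427,173) and (425,259). The ledge's front edge runs from (204,258) to (640,287), a glass stands at (503,235), the strainer at (353,222) and the pull-out's front at (322,365) to (480,376). The side view agrees. I'll convert these pixels to positions.

```bash
python3 - <<'E'
from h import *
im=get_image("top");S=1.42
P={"Lfront":(204,258,.11),"Rfront":(640,287,.11),"Lback":(216,84,.11),"grooveL":(407,272,.11),"grooveR":(440,273,.11),"groovebackL":(414,167,.11),"groovebackR":(443,167,.11),
"tipback":(427,173,.102),"tipfront":(425,259,.102),"glassRbot":(503,244,.11),"glassLbot":(291,228,.11),"glassRrim":(507,230,.21),"sugar":(555,244,.198),"strain":(353,222,.137),
"drawFL":(322,364,.04),"drawFR":(480,375,.04),"drawInL":(333,290,.036),"drawInR":(482,290,.036)}
for k,(u,v,z) in P.items(): print(k,atz(im,u/S,v/S,z).round(4))
i2=get_image("side")
for k,(u,v,z) in {"tipf":(446,320,.102),"tipb":(551,320,.102),"gl":(430,304,.11),"gr":(431,331,.11),"glassR":(486,400,.11),"Lf":(422,167,.11)}.items(): print("side",k,atz(i2,u/S,v/S,z).round(4))
save(im,"top2.png",(215,100,405,275),4)
E
```

```text
Lfront [0.6061 0.427  0.11  ]
Rfront [ 0.5495 -0.4045  0.11  ]
Lback [0.9466 0.4103 0.11  ]
grooveL [0.5788 0.0393 0.11  ]
grooveR [ 0.5768 -0.0236  0.11  ]
groovebackL [0.7822 0.0255 0.11  ]
groovebackR [ 0.7821 -0.0304  0.11  ]
tipback [7.727e-01 1.000e-04 1.020e-01]
tipfront [0.6047 0.0046 0.102 ]
glassRbot [ 0.6324 -0.1444  0.11  ]
glassLbot [0.6637 0.2615 0.11  ]
glassRrim [ 0.6414 -0.1341  0.21  ]
sugar [ 0.6186 -0.2205  0.198 ]
strain [0.6699 0.1404 0.137 ]
drawFL [0.4007 0.2098 0.04  ]
drawFR [ 0.3783 -0.1075  0.04  ]
drawInL [0.5501 0.1891 0.036 ]
drawInR [ 0.5497 -0.1137  0.036 ]
side tipf [0.604  0.0133 0.102 ]
side tipb [0.7733 0.0016 0.102 ]
side gl [0.5809 0.0427 0.11  ]
side gr [ 0.5761 -0.0147  0.11  ]
side glassR [ 0.6401 -0.1477  0.11  ]
side Lf [0.607  0.4291 0.11  ]
```

View pics/top2.png

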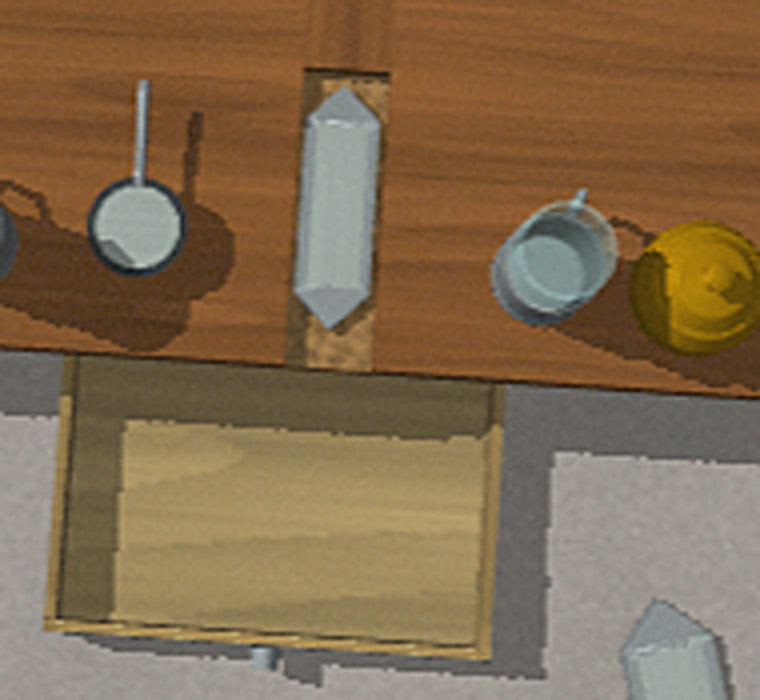

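arm_command([
  [0,0,-5],
  [0,0,-5],
  [0,0,-5],
  [30,-31,0],
  [30,-31,0],
  [30,-31,0],
  [30,-31,0],
  [30,-31,0],
  [30,-31,0],
  [30,-31,0],
], turn=[6.2,6.2,6.2,0,0,0,0,0,0,0], fingers=[-1,-1,-1,-1,-1,-1,-1,-1,-1,-1], grip_force=40)

```text
time: 1.2
ee_pos: [0.3586, -0.3041, 0.2713]
ee_rot: [0.0, 0.999, -0.034, 0.0]
ft_force: [0.3, 0.1, 1.0]
opening: 0.0001
```

arm_command([
  [32,-33,0],
  [32,-33,0],
  [32,-33,0],
  [32,-33,0],
  [32,-33,0],
  [32,-33,0],
  [32,-33,0],
  [32,-33,0],
  [32,-32,0],
  [33,-31,0],
], turn=[0,0,0,0,0,0,0,0,0,0], fingers=[-1,-1,-1,-1,-1,-1,-1,-1,-1,-1])

```text
time: 2.2
ee_pos: [0.701, 0.0006, 0.271]
ee_rot: [0.0, 0.999, -0.034, -0.0]
ft_force: [0.4, -1.2, 0.7]
opening: 0.0002
```

arm_command([
  [0,0,30],
  [0,0,30],
  [0,0,30],
  [0,0,25],
  [0,0,10],
  [0,0,0],
  [0,0,0],
], turn=[0,0,0,0,0,0,0], fingers=[-1,-1,-1,-1,-1,-1,-1])

```text
time: 2.9
ee_pos: [0.7006, -0.0011, 0.1479]
ee_rot: [0.0, 0.999, -0.034, 0.001]
ft_force: [0.1, -0.0, 0.9]
opening: -0.0001
```

```bash
python3 - <<'E'
from h import *
im=get_image("side");save(im,"side2.png",(270,130,460,290),4)
s=observe();print(s["ee_pos"],s["ft_force"])
E
```

```text
[ 0.70079364 -0.00113219  0.14857446] [-0.02411791 -0.94800064  1.19561952]
```

View pics/side2.png

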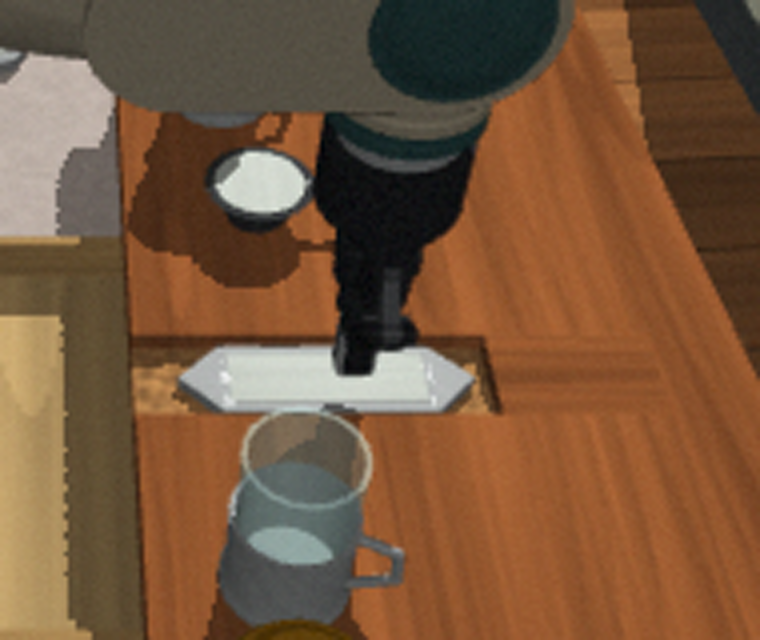

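The side view shows the shut fingertips at about (355,370) in the crop, over the tray just behind its middle, with the strainer and the glass both clear. Next is a slow touch-down.

arm_command([
  [0,0,3],
  [0,0,3],
  [0,0,3],
  [0,0,2],
  [0,0,1],
  [0,0,1],
  [0,0,1],
  [0,0,0],
], turn=[0,0,0,0,0,0,0,0], fingers=[-1,-1,-1,-1,-1,-1,-1,-1])

```text
time: 3.75
ee_pos: [0.7, -0.001, 0.1322]
ee_rot: [0.0, 0.999, -0.034, -0.0]
ft_force: [0.6, 0.6, 1.0]
opening: 0.0
```

arm_command([
  [0,0,0.5],
  [0,0,0.5],
  [0,0,0],
], turn=[0,0,0], fingers=[-1,-1,-1])

```text
time: 4.05
ee_pos: [0.7, -0.0011, 0.1312]
ee_rot: [0.0, 0.999, -0.034, -0.0]
ft_force: [-0.8, 0.3, 0.6]
opening: 0.0002
```

arm_command([
  [0,0,0.5],
  [0,0,0],
], turn=[0,0], fingers=[-1,-1])

```text
time: 4.25
ee_pos: [0.7001, -0.001, 0.1311]
ee_rot: [0.0, 0.999, -0.034, 0.0]
ft_force: [-1.3, 0.9, 0.7]
opening: 0.0001
```

arm_command([
  [0,0,0.4],
  [0,0,0],
], turn=[0,0], fingers=[-1,-1])

```text
time: 4.45
ee_pos: [0.7001, -0.001, 0.1311]
ee_rot: [0.0, 0.999, -0.034, 0.0]
ft_force: [-2.6, 0.3, 5.5]
opening: -0.0003
```

arm_command([
  [0,0,0.3],
  [0,0,0],
], turn=[0,0], fingers=[-1,-1])

```text
time: 4.65
ee_pos: [0.7002, -0.0011, 0.1311]
ee_rot: [0.0, 0.999, -0.034, 0.001]
ft_force: [-2.8, 1.1, 5.8]
opening: 0.0
```

arm_command([
  [0,0,0.3],
  [0,0,0],
  [0,0,0],
], turn=[0,0,0], fingers=[-1,-1,-1])

```text
time: 4.95
ee_pos: [0.7002, -0.0011, 0.1311]
ee_rot: [0.0, 0.999, -0.034, 0.001]
ft_force: [-3.1, -0.7, 6.6]
opening: -0.0001
```

arm_command([
  [0,0,0.5],
  [0,0,0],
  [0,0,0],
], turn=[0,0,0], fingers=[-1,-1,-1])

```text
time: 5.25
ee_pos: [0.7004, -0.001, 0.1311]
ee_rot: [0.0, 0.999, -0.034, 0.001]
ft_force: [-3.3, 0.7, 8.1]
opening: 0.0001
```

arm_command([
  [0,0,0.5],
  [0,0,0],
  [-1,0,0],
  [-2,0,0],
  [-2,0,0],
  [-2,0,0],
], turn=[0,0,0,0,0,0], fingers=[-1,-1,-1,-1,-1,-1])

```text
time: 5.85
ee_pos: [0.6946, -0.0007, 0.1311]
ee_rot: [0.0, 0.999, -0.034, 0.003]
ft_force: [3.3, -0.2, 7.0]
opening: -0.0001
```

arm_command([
  [-3,0,0.3],
  [-3,0,0.2],
  [-3,0,0],
  [-3,0,0],
  [-3,0,0],
  [-3,0,0],
  [-3,0,0],
  [-3,0,0],
], turn=[0,0,0,0,0,0,0,0], fingers=[-1,-1,-1,-1,-1,-1,-1,-1])

```text
time: 6.65
ee_pos: [0.6709, 0.0009, 0.1311]
ee_rot: [0.0, 0.999, -0.034, 0.004]
ft_force: [4.5, 0.0, 7.4]
opening: 0.0
```

```bash
python3 - <<'E'
from h import *
im=get_image("side");save(im,"side3.png",(270,150,430,290),4)
s=observe();print(s["ee_pos"],s["ft_force"])
for n,x in(("tipf",0.027),("tipb",0.197)):
  print(n,[(np.array(proj(im,(0.577+a*.9977,.0095-a*.068,.102)))-[270,150])*4 for a in (x,x-.030)])
E
```

```text
[0.67055553 0.0009323  0.13106262] [ 1.45870572 -0.27453074  8.39747146]
tipf [array([177.45138317, 308.84213736]), array([124.97618614, 308.87146799])]
tipb [array([474.91097871, 308.67587443]), array([422.40573443, 308.70522186])]
```

View pics/side3.png

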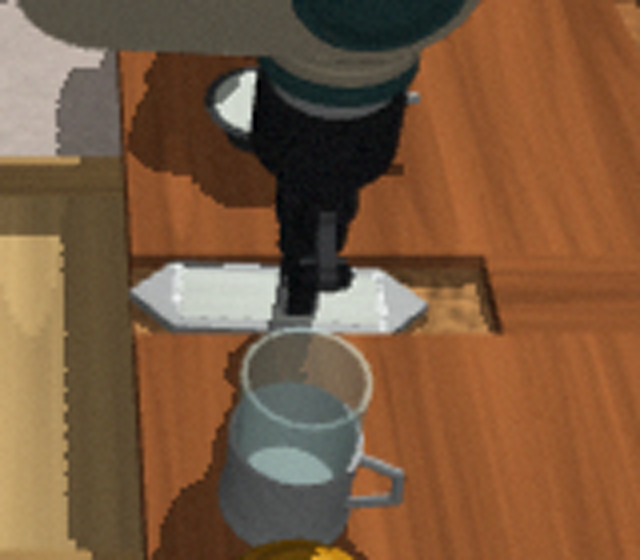

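The tray follows the finger: its front point is now at the edge, at (131,293). I'll slide it about 70 mm further.

arm_command([
  [-2,0,0],
  [-4,0,0],
  [-4,0,0],
  [-4,0,0],
  [-4,0,0],
  [-4,0,0],
  [-4,0,0],
  [-4,0,0],
  [-4,0,0],
  [-2,0,0],
], turn=[0,0,0,0,0,0,0,0,0,0], fingers=[-1,-1,-1,-1,-1,-1,-1,-1,-1,-1])

```text
time: 7.7
ee_pos: [0.635, 0.0033, 0.1311]
ee_rot: [0.0, 0.999, -0.034, 0.004]
ft_force: [4.3, -1.1, 9.4]
opening: 0.0002
```

arm_command([
  [-2,0,-0.2],
  [-4,0,0],
  [-4,0,0],
  [-4,0,-0.1],
  [-4,0,0],
  [-4,0,0],
  [-4,0,0],
  [-4,0,0],
  [-2,0,0],
  [0,0,0],
], turn=[0,0,0,0,0,0,0,0,0,0], fingers=[-1,-1,-1,-1,-1,-1,-1,-1,-1,-1])

```text
time: 8.7
ee_pos: [0.6028, 0.0055, 0.131]
ee_rot: [0.0, 0.999, -0.034, 0.003]
ft_force: [0.9, -0.1, 8.5]
opening: 0.0
```

```bash
python3 - <<'E'
from h import *
im=get_image("side");save(im,"side4.png",(210,150,410,290),4)
s=observe();print(s["ee_pos"],s["ft_force"])
for a in(0.127,-.043,-0.07,0):
  print(a,(np.array(proj(im,(0.577+a*.9977,.0095-a*.068,.102)))-[210,150])*4)
E
```

```text
[0.6027742  0.00555742 0.13103467] [ 1.39418865 -0.33128795  9.75867642]
0.127 [592.4069931  308.74434716]
-0.043 [295.01750073 308.9105709 ]
-0.07 [247.8007134  308.93696239]
0 [370.22346734 308.86853506]
```

View pics/side4.png

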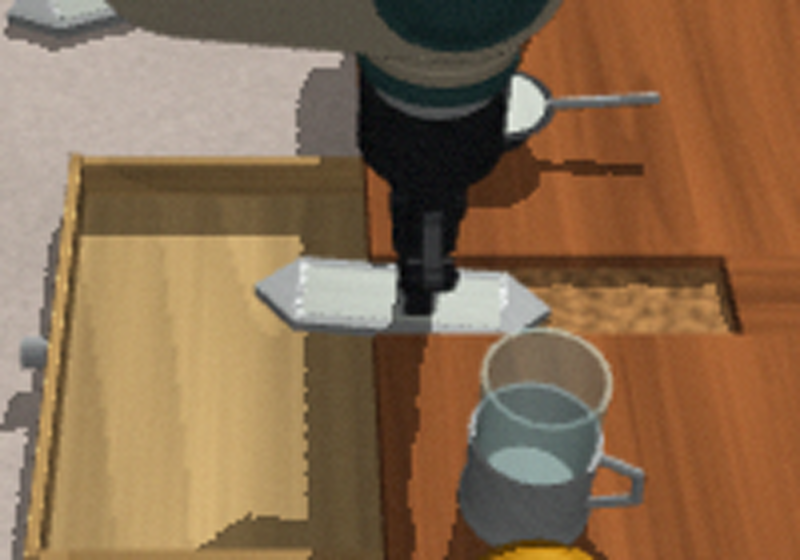

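The front point at (257,289) is about 65 mm out and the back point is at (549,312), so the tray looks slightly yawed. I'll lift off, move the arm back out of the way and measure from above.

arm_command([
  [0,0,-2],
  [0,0,-10],
  [0,0,-30],
  [-40,0,-40],
  [-50,0,0],
  [-50,0,0],
  [-30,0,0],
], turn=[0,0,0,0,0,0,0], fingers=[-1,-1,-1,1,1,1,1])

```text
time: 9.45
ee_pos: [0.4337, 0.0171, 0.2059]
ee_rot: [0.0, 0.999, -0.034, -0.0]
ft_force: [-0.4, 0.1, 0.3]
opening: 0.0578
```

```bash
python3 - <<'E'
from h import *
im=get_image("top");save(im,"top5.png",(215,100,365,220),4)
i2=get_image("side")
c=np.array([(257,289),(549,312)])/4+[210,150]
for u,v in c: print(atz(i2,u,v,.102))
save(i2,"side5.png",(250,180,370,260),6)
s=observe();print(s["ee_pos"],s["ft_force"],s["opening"])
E
python3 -c "
import cv2,numpy as np
a=cv2.imread('pics/top5.png');b=cv2.imread('pics/side5.png');b=cv2.resize(b,(200,133))
cv2.imwrite('pics/t5.png',a)"
```

```text
[0.51338077 0.02907168 0.102     ]
[6.78514605e-01 1.42346360e-04 1.02000000e-01]
[0.43377916 0.01716862 0.20623938] [-0.17611771  0.68458467 -0.11153115] 0.07274838297506499
```

View pics/t5.png

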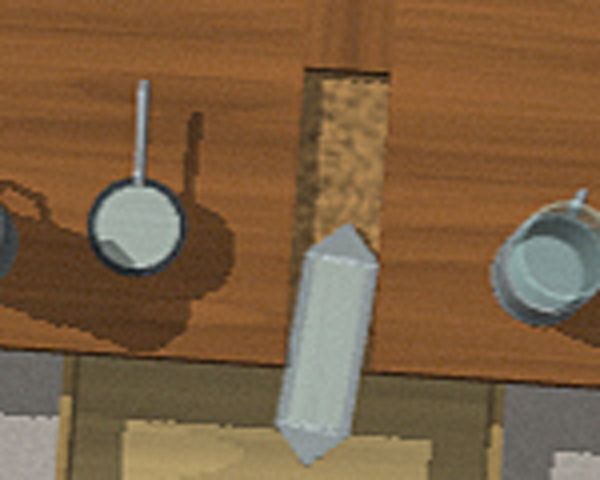

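The tray lies at an angle: front tip (307,465), back tip (347,224), ledge edge near row 368. It's still between the groove walls.

```bash
python3 - <<'E'
from h import *
im=get_image("top")
p=[atz(im,215+u/4,100+v/4,z) for u,v,z in((307,465,.102),(347,224,.102),(270,363,.11),(385,373,.11),(277,425,.102),(352,432,.102),(304,250,.102),(378,264,.102))]
for q in p:print(q.round(4))
d=p[1]-p[0];print("len",np.linalg.norm(d),"yaw",np.degrees(np.arctan2(d[1],d[0])))
print("yaw flats",[np.degrees(np.arctan2(*(p[b]-p[a])[[1,0]])) for a,b in((4,6),(5,7))])
O=np.array([.577,.0095,0]);ex=np.array([.9977,-.068,0]);ey=np.array([.068,.9977,0])
for q in p[:2]:print("local",(q-O)@ex,(q-O)@ey)
s=observe();print(s["ee_pos"],s["opening"])
E
```

```text
[0.5121 0.0254 0.102 ]
[ 0.6775 -0.0024  0.102 ]
[0.5809 0.0505 0.11  ]
[ 0.5741 -0.0273  0.11  ]
[0.5394 0.0458 0.102 ]
[ 0.5346 -0.0052  0.102 ]
[0.6596 0.0271 0.102 ]
[ 0.6498 -0.0235  0.102 ]
len 0.16771130888676153 yaw -9.553903591927119
yaw flats [np.float64(-8.827287585148888), np.float64(-9.01044436118205)]
local -0.06580089006200003 0.01149572079049988
local 0.10109670355791023 -0.005030023206635824
[0.43547116 0.01700899 0.20653972] 0.07882163535549405
```

arm_command([
  [0,0,0],
  [30,-5,0],
  [30,-5,0],
  [30,-5,0],
  [31,-6,0],
  [0,0,30],
  [0,0,20],
  [0,0,0],
], turn=[5.3,0,0,0,0,0,0,0], fingers=[1,1,1,1,1,1,1,1])

```text
time: 10.4
ee_pos: [0.5584, 0.0182, 0.1518]
ee_rot: [0.0, 0.997, -0.08, -0.004]
ft_force: [-0.9, 0.7, 0.5]
opening: 0.0855
```

```bash
python3 - <<'E'
from h import *
im=get_image("side");save(im,"side6.png",(230,130,390,270),4)
s=observe();print(s["ee_pos"],s["ee_rot"],s["ft_force"],s["opening"])
E
```

```text
[0.55909893 0.01820878 0.15425356] [ 1.52167037e-04  9.96783547e-01 -8.01203711e-02 -1.80659896e-03] [0.60317341 0.00582935 0.14532067] 0.0854060242993626
```

View pics/side6.png

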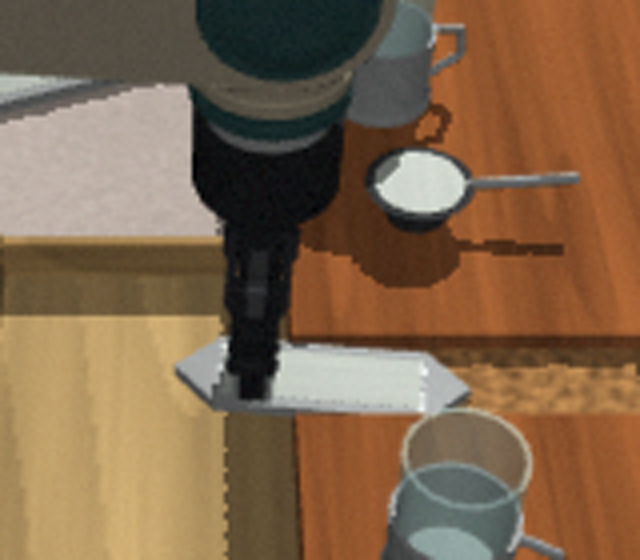

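The open fingers straddle the tray about 45 mm from its front tip, clear of the ledge edge. I'll lower them.

arm_command([
  [-2,0,10],
  [0,0,10],
  [0,0,7],
  [0,0,5],
  [0,0,5],
  [0,0,4],
  [0,0,0],
  [0,0,0],
], turn=[0,0,0,0,0,0,0,0], fingers=[1,1,1,1,1,1,1,1])

```text
time: 11.25
ee_pos: [0.5572, 0.0186, 0.1151]
ee_rot: [0.0, 0.997, -0.08, 0.0]
ft_force: [-1.0, -1.1, -0.5]
opening: 0.0856
```

arm_command([
  [0,0,1.5],
  [0,0,0],
  [0,0,0],
  [0,0,0],
  [0,0,0],
  [0,0,0],
  [0,0,0],
  [0,0,0],
], turn=[0,0,0,0,0,0,0,0], fingers=[0.6,0.4,0.3,0.25,0.2,0.1,0,-0.2], grip_force=30)

```text
time: 12.05
ee_pos: [0.5572, 0.0186, 0.1138]
ee_rot: [0.0, 0.997, -0.08, 0.0]
ft_force: [-0.3, -0.3, 3.0]
opening: 0.0494
```

arm_command([
  [0,0,0],
  [0,0,0],
  [0,0,0],
], turn=[0,0,0], fingers=[-0.4,-0.7,-1], grip_force=90)

```text
time: 12.35
ee_pos: [0.5573, 0.0186, 0.114]
ee_rot: [-0.0, 0.997, -0.08, 0.0]
ft_force: [-1.4, 0.9, 4.9]
opening: 0.0476
```

arm_command([
  [0,0,-1],
  [0,0,-2],
  [0,0,-3],
  [0,0,-4],
  [0,0,-5],
  [0,0,-5],
  [0,0,0],
], turn=[0,0,0,0,0,0,0], fingers=[-1,-1,-1,-1,-1,-1,-1])

```text
time: 13.05
ee_pos: [0.5576, 0.0186, 0.1346]
ee_rot: [0.0, 0.997, -0.08, 0.001]
ft_force: [0.2, 0.4, -2.1]
opening: 0.0474
```

```bash
python3 - <<'E'
from h import *
im=get_image("side");save(im,"side7.png",(230,130,390,270),4)
s=observe();print(s["ee_pos"],s["ee_rot"],s["ft_force"],s["ft_torque"],s["opening"])
E
```

```text
[0.55734212 0.01861068 0.13404015] [ 1.45469256e-05  9.96788282e-01 -8.00802338e-02  5.25554000e-04] [-0.37787935 -0.60749459 -2.27000506] [-0.00619371  0.12207411  0.00216677] 0.04735790454007962
```

View pics/side7.png

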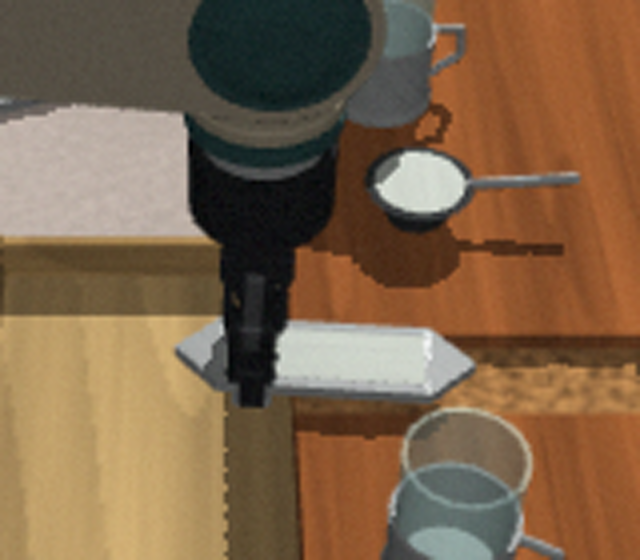

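```bash
python3 -c "
from h import *
print(observe()['q'])"
```

```text
[-3.28029836e-02  2.14826835e-01  1.46954306e+00 -7.93470051e-05
  1.45617421e+00  1.69833454e+00]
```

arm_command([
  [0,0,-8],
  [0,0,-8],
  [-10,0,0],
  [-20,0,0],
  [-20,0,0],
  [-20,0,0],
  [-15,0,0],
  [-5,0,0],
], turn=[0,0,0,0,0,0,0,0], fingers=[-1,-1,-1,-1,-1,-1,-1,-1])

```text
time: 13.9
ee_pos: [0.4675, 0.0332, 0.1502]
ee_rot: [-0.0, 0.997, -0.08, 0.0]
ft_force: [-0.4, -0.7, -1.1]
opening: 0.0473
```

arm_command([
  [0,0,0],
  [0,0,0],
  [0,0,0],
  [0,0,0],
  [0,0,0],
  [0,0,0],
  [0,0,0],
  [0,0,0],
  [0,0,0],
  [0,0,0],
], turn=[-4,-8,-8,-8,-8,-8,-8,-8,-8,-8], fingers=[-1,-1,-1,-1,-1,-1,-1,-1,-1,-1])

```text
time: 14.9
ee_pos: [0.4689, 0.0328, 0.1501]
ee_rot: [0.0, 0.833, 0.553, 0.0]
ft_force: [-1.4, 0.2, -3.2]
opening: 0.0478
```

arm_command([
  [0,0,0],
  [0,0,0],
  [0,0,0],
  [0,0,0],
  [0,0,0],
], turn=[-8,-7,-4.3,0,0], fingers=[-1,-1,-1,-1,-1])

```text
time: 15.4
ee_pos: [0.4687, 0.0329, 0.1498]
ee_rot: [0.0, 0.731, 0.682, 0.0]
ft_force: [0.3, 1.3, -2.3]
opening: 0.0475
```

arm_command([
  [-12,10,0],
  [-13,10,0],
  [0,0,20],
  [0,0,25],
  [0,0,25],
  [0,0,20],
  [0,0,10],
  [0,0,5],
  [0,0,0],
], turn=[0,0,0,0,0,0,0,0,0], fingers=[-1,-1,-1,-1,-1,-1,-1,-1,-1])

```text
time: 16.3
ee_pos: [0.4868, 0.0062, 0.0444]
ee_rot: [0.0, 0.731, 0.683, -0.0]
ft_force: [0.0, 0.4, -2.6]
opening: 0.0477
```

```bash
python3 - <<'E'
from h import *
im=get_image("side");save(im,"side8.png",(190,130,350,290),3.6)
s=observe();print(s["ee_pos"],s["ft_force"],s["ft_torque"],s["opening"])
E
```

```text
[0.48714738 0.0063684  0.04511645] [-0.26223753  0.75914428 -2.8809239 ] [-0.15770301 -0.06070238  0.01120823] 0.04771132604157845
```

View pics/side8.png

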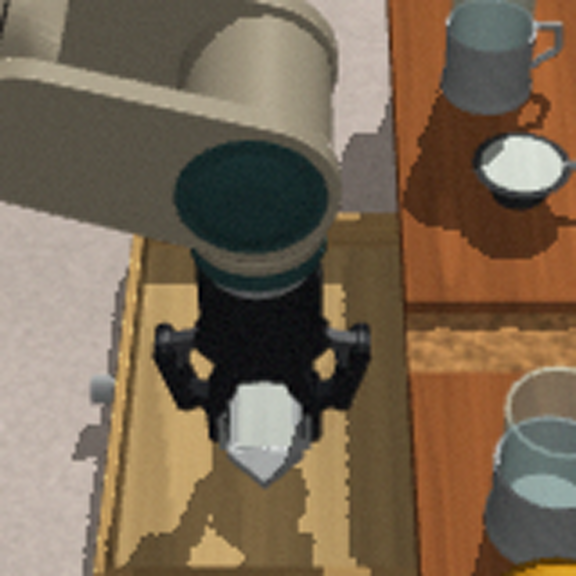

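The tray hangs level inside the pull-out (front tip at (265,485)), clear of the walls and the ledge. I'll lower it gently.

arm_command([
  [0,0,6],
  [0,0,5],
  [0,0,3],
  [0,0,2],
  [0,0,1],
  [0,0,0],
], turn=[0,0,0,0,0,0], fingers=[-1,-1,-1,-1,-1,-1])

```text
time: 16.95
ee_pos: [0.4864, 0.0067, 0.0286]
ee_rot: [-0.0, 0.731, 0.683, -0.0]
ft_force: [-6.7, 0.1, 9.1]
opening: 0.0477
```

arm_command([
  [0,0,1],
  [0,0,1],
  [0,0,0],
], turn=[0,0,0], fingers=[-1,-1,-1])

```text
time: 17.25
ee_pos: [0.4866, 0.0067, 0.0285]
ee_rot: [-0.0, 0.731, 0.683, -0.0]
ft_force: [-16.0, 0.4, 26.3]
opening: 0.0478
```

arm_command([
  [0,0,-1.5],
  [0,0,-0.5],
  [0,0,0],
], turn=[0,0,0], fingers=[-1,-1,-1], grip_force=20)

```text
time: 17.55
ee_pos: [0.4866, 0.0067, 0.0286]
ee_rot: [0.0, 0.731, 0.683, -0.0]
ft_force: [-6.4, 0.7, 7.6]
opening: 0.0479
```

arm_command([
  [0,0,0],
  [0,0,0],
  [0,0,0],
  [0,0,0],
  [0,0,0],
  [0,0,0],
], turn=[0,0,0,0,0,0], fingers=[0.2,0.3,0.4,0.5,0.5,0.5])

```text
time: 18.15
ee_pos: [0.4865, 0.0067, 0.0274]
ee_rot: [0.0, 0.731, 0.683, -0.0]
ft_force: [0.2, 0.1, 0.3]
opening: 0.0637
```

Released. Next I'll rise straight up and look.

arm_command([
  [0,0,-5],
  [0,0,-15],
  [0,0,-30],
  [0,0,-40],
  [0,0,-50],
  [0,-40,0],
  [0,-40,0],
  [0,0,0],
  [0,0,0],
], turn=[0,0,0,0,0,0,0,0,0], fingers=[0.5,0.5,0.5,0.5,0.5,0.5,0.5,0.5,0.5])

```text
time: 19.05
ee_pos: [0.4066, 0.0121, 0.1681]
ee_rot: [0.001, 0.731, 0.683, 0.001]
ft_force: [-0.7, -0.1, 0.0]
opening: 0.0639
```

```bash
python3 - <<'E'
from h import *
im=get_image("side");save(im,"side9.png",(190,130,400,340),2.8)
s=observe();print(s["time"],s["ee_pos"],s["ft_force"])
E
```

```text
19.1 [0.40720013 0.01205904 0.16815732] [ 0.169171   -0.22452638  0.29228817]
```

View pics/side9.png

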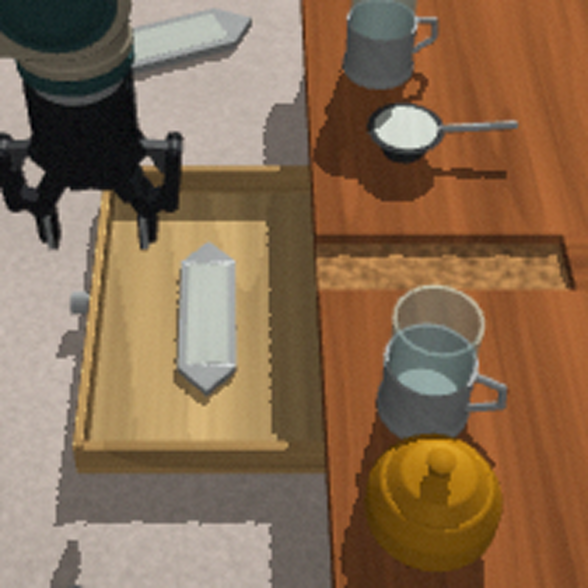

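The tray lies in the middle of the pull-out's floor, tips at (208,243) and (207,393). I'll check that it's flat by comparing both views, since a tip off the floor would make them disagree.

```bash
python3 - <<'E'
from h import *
i2=get_image("side");im=get_image("top")
P=[atz(i2,190+u/2.8,130+v/2.8,.010) for u,v in((208,243),(207,393))]
for p in P: print(p.round(4),np.array(proj(im,p)).round(1))
print(np.linalg.norm(P[0]-P[1]))
save(im,"top9.png",(210,170,360,280),4)
E
```

```text
[0.4932 0.1312 0.01  ] [255.1 224.2]
[ 0.4842 -0.0389  0.01  ] [313.  227.2]
0.17033434826975205
```

View pics/top9.png

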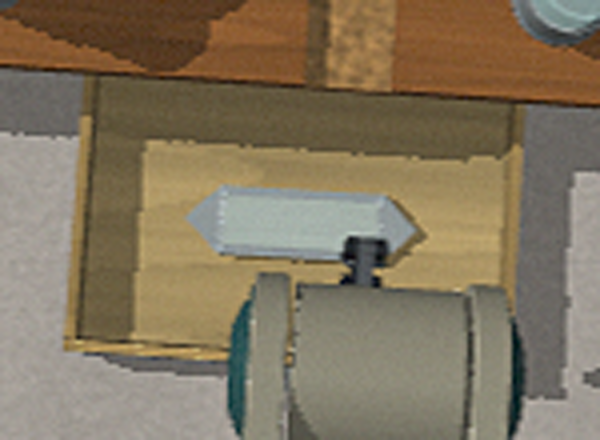

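Both views agree: the length at floor height is 170 mm and the offset is the same at both tips. So the tray is flat on the floor and the arm is clear.

```bash
python3 -c "
from station import *
print(sign_off())"
```

```text
the job is handed in; nothing more can be done
None
```

The tray is lying flat in the pull-out, released, and I handed the job in at about 19 s of the 72 s allowed; sign-off gives no verdict.

- **Slide:** I pressed on the tray with the shut fingers at roughly 6–9 N. It moved along the groove until its front point was about 66 mm over the edge. It turned about 5° in the groove on the way, so I turned the gripper to match before pinching.
- **Carry:** I pinched the tray across its parallel sides at 90 N and lifted it clear. After a quarter turn I lowered it into the pull-out until the fingertips touched the floor. I let go with the underside about 6 mm above the floor by my estimate, well under the 15 mm limit.

**Last checks:**
- **Position and flatness:** Taking the tip points in the side view as lying at floor height gives a tray length of 170.3 mm, which is right for a flat tray. The tray sits well inside the walls.
- **Robot clear:** The wrist force is close to zero and the arm touches nothing.
- **Other items:** The glass beside the groove, the strainer and the sugar bowl look unmoved. I saw the other glass only partly in the last picture and did not measure any of them again.
- **Disagreement:** The top and side cameras differ by about 4 mm in sideways position, by the same amount at both tips. That points to calibration rather than tilt.

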